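# Shut and latch the dish transport box

## Robot

A 7-joint arm with a two-finger parallel gripper is mounted at the origin on a cart in front of the work surface, level with it; the furniture and walls round the work are solid. World frame = base frame: x ahead of the robot, y to its left, z up, the work surface at z = 0. Lengths are in m, angles in rad, forces in N, time in s.
With the tool pointing down it reaches from about 0.425 to 0.925 m from the base axis. Payload 6.8 kg.
Tool frame: the origin (TCP) lies midway between the tips of the shut fingers; the grasp point (between the pads) lies 19 mm behind it; z points along the fingers, y is the direction in which the jaws open and shut (so a half turn about z gives the same grasp; the last joint's range is limited). The gripper opens to 85 mm and grips with 20 to 120 N. Pads are 22 mm wide; open, the fingers measure 114 mm over their backs; the gripper's body (76 mm by 85 mm) begins 54 mm behind the grasp point. The pads swing forward as they close: fully open they stand 13 mm farther back than shut.
Start: joints at [1.106, 0.477, 0.022, 1.555, -0.011, 1.109, -0.083], TCP at [0.236, -0.633, 0.231] pointing down, gripper open.
Joint ranges: [-2.96, 2.96], [-0.34, 2.1], [-1.41, 1.46], [0.24, 2.44], [-1.37, 4.51], [0.17, 1.92], [-2.96, 2.96]. Speed limits (rad/s): [2.39, 2.39, 3.14, 3.14, 3.14, 3.14, 3.14].

## Interface

Orientations are given as a 3x3 rotation matrix whose columns are the frame's x, y, z axes.
In Python, from cell import env gives the robot as it stands.
- The arm moves only by the shell command python3 -m creep 'ROWS' [FORCE]. ROWS is JSON, a list that holds one entry, the list of rows, each a list of 7 numbers: the shift along the tool's x, y, z normalised to -1 to 1, where 1 is 400 mm, then the turn, a rotation vector about the tool's x, y, z normalised to -1 to 1, where 1 is 180 degrees, then the closure, from -1 (fully open) to 1 (shut). In form: [[[dx, dy, dz, ax, ay, az, claw], ...]]. A call has exactly 5 rows; each row is the pose to reach, as a shift and turn from the pose measured when the call began, along the tool's axes at that moment, turning the shorter way round; what a row does not reach only later rows make up. A row lasts 1/12 s, in which the tool goes at most 41.7 mm and 7.16 degrees, less where a joint would pass 70% of its speed; a pose out of reach is approached as far as the arm can. A call with a number of a shift or a turn outside -1 to 1 is refused whole. A call with a gripper value outside its range is refused whole. The fingers move at their own pace and stop on an object; FORCE is the grip in N (left out, the last holds). Time passes only in rows, so rows that repeat a pose let the fingers close, or fill a call up. It gives the time, the measured TCP pose, the force and the opening at its end, in the units of the state.
- env.get_obs(): the state, without advancing time (a new reading comes with each control period).
- env.grab_frame(name): name is "scene" or "top" or "wrist"; returns the picture (480x640x3 uint8, blue, green, red); there is no depth.
- env.camera_params(name): a dict with "intrinsics" (3x3 intrinsics, pixels), "R" (3x3) and "t" (3): a world point X has camera coordinates R X + t; the wrist camera has in their place "mount" (4x4, takes a point from camera to tool coordinates, whose origin is the TCP and whose axes are the flange's). Camera axes: x right, y down, z forward; pixel columns grow to the right and rows downward; lengths in m; the calibration is good to about 2 mm. A picture is of the moment at which its call begins: read the wrist's pose just before it. camera_params takes no time and is no camera call.
- env.hand_in(): hands the job in, once; it reports no verdict.
The state is a dict: "t": time; "q": joint angles; "qvel": joint speeds; "joint_torque": joint torques, N m; "eef_pos": TCP position; "tool_rot": TCP orientation; "ft_force": force on the tool from outside, world axes, zero at the start; "wrist_torque": the same for the moment, N m; "width": finger opening in m.
Only numpy, scipy, OpenCV 4.12 (cv2) and the standard library are available. Lean on these libraries where they do the work, as an engineer would, in place of code of your own. Each camera call takes 0.05 s, during which the arm holds its last target.

## Task

Two small grey transport boxes stand open on the table, one with a round petri dish in it, the other with a black filter cube. Shut the sliding lid of the box with the petri dish and latch it: lift the lid's latch bar by its black knob over the keeper on the box's side, so that the bar drops fully down into the keeper's notch. Leave the other box as it is, and let go of the knob.

Things in the scene. Friction and masses are not known exactly. Their poses are not given: they have to be found in the camera images.
- dish_box: Grey box with the petri dish, 120x84x50 mm, fixed to the table. Origin: middle of its underside; x along its length, away from the robot, y left, z up. Its flat lid slides along x, shuts toward -x and stays put (2 N); at the start it is 55 to 72 mm open. The latch bar, 10 mm wide and high, lies across the lid along y and is hinged on it at the left; its free end juts out over the right wall.
- dish_knob (a point): On the axis of the upright black knob (16 mm thick) on the free end of that box's bar; 84 mm above the table with the bar down, the height to pinch it; 12 mm below the knob's top, 17 mm above the bar. The bar's pivot, an axis along box x, is 102 mm toward box +y and 10 mm lower: raised 30 mm, the knob shifts 7 mm to +y and leans 17 degrees. Let go, the bar falls by its weight.
- dish_notch (a point): Floor of the notch in that box's keeper, a dark steel bracket on its right wall (axes as the box). Two cheeks rise 13 mm above it; the notch between is 22 mm wide in x. Lift the knob 20 mm or more (30 is comfortable) to pass the cheek, 8 mm thick, on the +x side; unlifted, the bar strikes it. Latched, the knob's point is at x 0, y -25, z +29 mm from here; the lid's end stop is at x -4.
- cube_knob (a point): The same point on the knob of the other box, alike in all but its content: a black filter cube of 38x34x36 mm instead of the clear round petri dish of 60x14 mm. This box is to be left as it is. Either box may stand on the left.

How it is judged:
By the outcome, as a careful person would: the job done as asked, in the order asked, and still so for the second after the job is handed in, with the robot touching nothing.
It also fails if it takes over 38 s, if anything falls off the work surface, if the arm or the gripper's body presses on something with over 40 N, if the wrist force passes 120 N, or if a joint passes its speed limit or range.

## Working session

There is one attempt and no reset: what is moved stays moved. The work goes in short steps, Python scripts to look and compute and a shell command to move; the robot and the scene stay as the last step left them, time stands still between calls to the robot, and variables do not carry over. Pictures are saved under pics/ and viewed, and the job is handed in when it is done.

```bash
mkdir -p pics; ls; python3 - <<'E'
from cell import env
import cv2,numpy as np
np.set_printoptions(precision=4,suppress=True)
o=env.get_obs()
for k in o: print(k,o[k])
for n in ["scene","top"]:
    cv2.imwrite(f"pics/{n}0.png",env.grab_frame(n)); print(n,env.camera_params(n))
print(env.camera_params("wrist"))
E
```

```text
pics
t 0.0
q [ 1.1059  0.4778  0.0223  1.5564 -0.0115  1.1093 -0.0831]
qvel [ 0.0006 -0.0003 -0.0009  0.0007  0.0003 -0.0007  0.0004]
joint_torque [  0.0002 -59.6457   1.6076 -28.1198   0.0123   0.0094   0.    ]
eef_pos [ 0.2355 -0.632   0.2303]
tool_rot [[ 0.937   0.3493 -0.0008]
 [ 0.3493 -0.937   0.0017]
 [-0.0002 -0.0018 -1.    ]]
ft_force [-0.6364 -0.4474 -0.4119]
wrist_torque [ 0.0008  0.0412 -0.0138]
width 0.08522477383130296
scene {'intrinsics': array([[526.3644,   0.    , 311.6262],
       [  0.    , 526.3644, 233.831 ],
       [  0.    ,   0.    ,   1.    ]]), 'R': array([[-0.9474, -0.3201, -0.0001],
       [-0.1572,  0.4653, -0.8711],
       [ 0.2789, -0.8252, -0.4912]]), 't': array([0.4148, 0.2588, 0.5597])}
top {'intrinsics': array([[452.5109,   0.    , 321.0856],
       [  0.    , 452.5109, 243.5967],
       [  0.    ,   0.    ,   1.    ]]), 'R': array([[-0.0284, -0.9996,  0.003 ],
       [-0.9953,  0.028 , -0.0932],
       [ 0.0931, -0.0057, -0.9956]]), 't': array([-0.2036,  0.5346,  0.8829])}
{'intrinsics': array([[339.4884,   0.    , 316.5794],
       [  0.    , 339.4884, 236.8904],
       [  0.    ,   0.    ,   1.    ]]), 'mount': array([[-0.0004, -0.9566, -0.2913,  0.0748],
       [ 1.    , -0.0006,  0.0006,  0.0004],
       [-0.0007, -0.2913,  0.9566, -0.1434],
       [ 0.    ,  0.    ,  0.    ,  1.    ]])}
```

View pics/scene0.png

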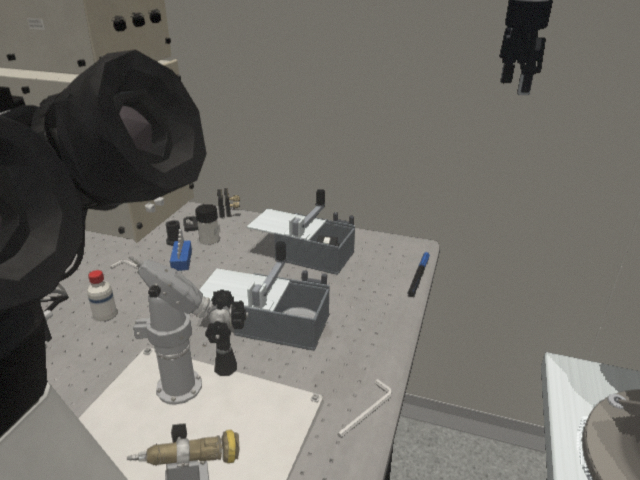

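View pics/top0.png

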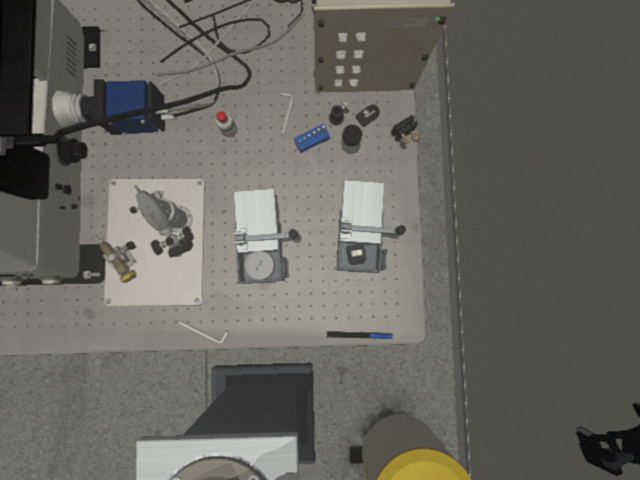

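```bash
python3 - <<'E'
import cv2
a=cv2.imread("pics/top0.png");cv2.imwrite("pics/topc.png",cv2.resize(a[180:295,220:320],None,fx=5,fy=5,interpolation=cv2.INTER_CUBIC))
a=cv2.imread("pics/scene0.png");cv2.imwrite("pics/scc.png",cv2.resize(a[230:350,190:340],None,fx=5,fy=5,interpolation=cv2.INTER_CUBIC))
E
```

```text
(no output)
```

View pics/topc.png

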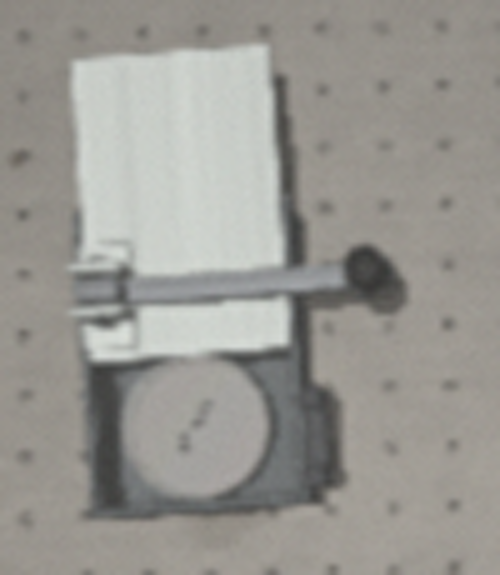

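View pics/scc.png

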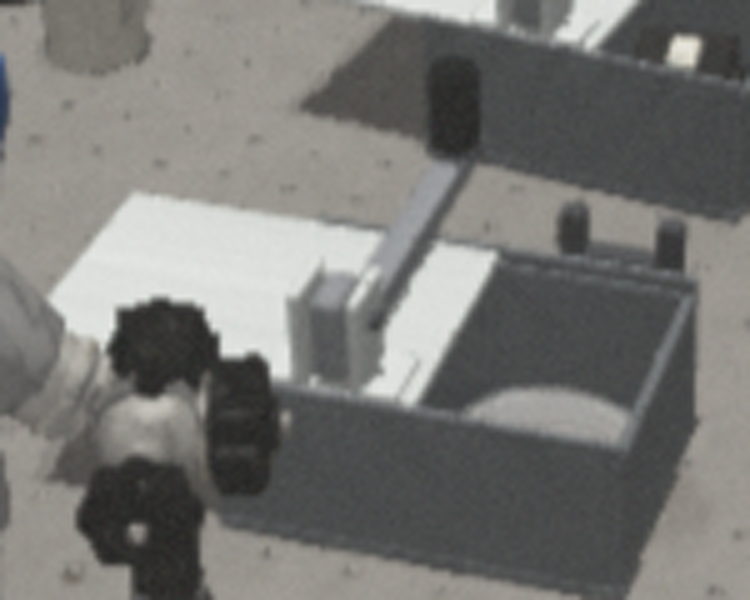

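```bash
cat > h.py <<'E'
from cell import env
import cv2,numpy as np
np.set_printoptions(precision=4,suppress=True)
def ray(n,u,v,o=None):
    p=env.camera_params(n);K=p["intrinsics"];d=np.linalg.inv(K)@[u,v,1]
    if n=="wrist":
        M=p["mount"];R=o["tool_rot"];return o["eef_pos"]+R@M[:3,3],R@M[:3,:3]@d
    return -p["R"].T@p["t"],p["R"].T@d
def onz(n,u,v,z,o=None):
    c,d=ray(n,u,v,o);return c+d*(z-c[2])/d[2]
def tri(rs):
    A=0;b=0
    for c,d in rs:
        d=d/np.linalg.norm(d);P=np.eye(3)-np.outer(d,d);A=A+P;b=b+P@c
    return np.linalg.solve(A,b)
E
python3 - <<'E'
from h import *
T=lambda x,y,z:onz("top",220+x/5,180+y/5,z)
S=lambda x,y,z:onz("scene",190+x/5,230+y/5,z)
print("knobtop",T(367,265,.096),S(455,62,.096), "cross bar",S(453,152,.067))
print("knob tri",tri([ray("top",220+367/5,180+265/5),ray("scene",190+455/5,230+62/5)]))
print("cheeks",T(320,392,.068),T(325,480,.068),S(574,205,.068),S(671,222,.068))
print("bar",T(80,292,.067),T(340,276,.067))
print("lid",T(73,62,.052),T(268,46,.052),T(92,360,.052),T(290,347,.052))
print("box front top",T(88,515,.05),T(318,500,.05),"scene",S(628,450,.05),S(693,288,.05))
E
```

```text
knobtop [ 0.5432 -0.1675  0.096 ] [ 0.5428 -0.1651  0.096 ] cross bar [ 0.5422 -0.1597  0.067 ]
knob tri [ 0.5436 -0.1674  0.0945]
cheeks [ 0.4983 -0.147   0.068 ] [ 0.4648 -0.1482  0.068 ] [ 0.4967 -0.1423  0.068 ] [ 0.4666 -0.1429  0.068 ]
bar [ 0.5393 -0.0558  0.067 ] [ 0.5427 -0.1555  0.067 ]
lid [ 0.6321 -0.0513  0.052 ] [ 0.6363 -0.1281  0.052 ] [ 0.5143 -0.0574  0.052 ] [ 0.5172 -0.1344  0.052 ]
box front top [ 0.4543 -0.0548  0.05  ] [ 0.4576 -0.1439  0.05  ] scene [ 0.4524 -0.0597  0.05  ] [ 0.4579 -0.1374  0.05  ]
```

```bash
cat >> h.py <<'E'
from scipy.spatial.transform import Rotation as Ro
def rows(p,R,o=None):
    o=o or env.get_obs();R0=np.array(o["tool_rot"])
    d=R0.T@(np.array(p)-o["eef_pos"])/.4
    r=Ro.from_matrix(R0.T@R).as_rotvec()/np.pi
    print("rows",np.round(np.r_[d,r],4));return d,r
def tool(yaw,lean=0):  # jaws (tool y) along box x, z down; lean about box x
    c,s=np.cos(yaw),np.sin(yaw)
    y=np.array([c,s,0]);z=np.array([0,0,-1.]);x=np.cross(y,z)
    return Ro.from_rotvec(lean*y).as_matrix()@np.c_[x,y,z]
YAW=np.radians(2.5)
E
python3 - <<'E'
from h import *
rows([.543,-.166,.2],tool(YAW))
E
```

```text
rows [ 1.1271 -0.823   0.0773 -0.0005 -0.0003 -0.4003]
```

```bash
python3 -m creep '[[[0.08,-0.06,0,0,0,-0.04,-1],[0.16,-0.12,0,0,0,-0.08,-1],[0.24,-0.18,0,0,0,-0.12,-1],[0.32,-0.24,0,0,0,-0.16,-1],[0.4,-0.3,0,0,0,-0.19,-1]]]' 30
python3 - <<'E'
from h import *
rows([.543,-.166,.2],tool(YAW))
E
```

```text
t: 0.52
eef_pos: [0.344, -0.4617, 0.2303]
tool_rot: [[0.574, 0.819, -0.001], [0.819, -0.574, 0.002], [0.001, -0.002, -1.0]]
ft_force: [1.3, -0.8, 0.2]
width: 0.0856
rows [ 0.8909 -0.0166  0.0765 -0.0005 -0.0005 -0.2084]
```

```bash
python3 -m creep '[[[0.1,0,0,0,0,-0.04,-1],[0.2,0,0.0,0,0,-0.08,-1],[0.3,0,0,0,0,-0.12,-1],[0.4,0,0,0,0,-0.16,-1],[0.5,-0.01,0.02,0,0,-0.2,-1]]]'
python3 - <<'E'
from h import *
rows([.543,-.166,.2],tool(YAW))
E
```

```text
t: 0.93
eef_pos: [0.4573, -0.2945, 0.2236]
tool_rot: [[-0.014, 1.0, 0.001], [1.0, 0.014, 0.0], [0.0, 0.001, -1.0]]
ft_force: [1.2, -1.5, -0.3]
width: 0.0854
rows [ 0.3182  0.2186  0.0595  0.0004 -0.0001 -0.0095]
```

```bash
python3 -m creep '[[[0.08,0.055,0.015,0,0,-0.01,-1],[0.16,0.11,0.03,0,0,-0.01,-1],[0.24,0.165,0.045,0,0,-0.01,-1],[0.318,0.219,0.06,0,0,-0.01,-1],[0.318,0.219,0.06,0,0,-0.01,-1]]]'
python3 - <<'E'
from h import *
rows([.543,-.166,.2],tool(YAW))
o=env.get_obs();print(o["eef_pos"]);cv2.imwrite("pics/w1.png",env.grab_frame("wrist"))
o=env.get_obs();print(o["eef_pos"],o["tool_rot"])
E
```

```text
t: 1.35
eef_pos: [0.5465, -0.1567, 0.1989]
tool_rot: [[-0.056, 0.998, 0.003], [0.998, 0.056, 0.006], [0.005, 0.003, -1.0]]
ft_force: [-0.1, 0.3, 0.5]
width: 0.0856
rows [-0.0227 -0.0101 -0.0028  0.0009 -0.0017  0.0041]
[ 0.5465 -0.1567  0.1989]
[ 0.5448 -0.1607  0.1991] [[-0.0534  0.9986  0.0011]
 [ 0.9986  0.0534  0.0032]
 [ 0.0031  0.0012 -1.    ]]
```

View pics/w1.png

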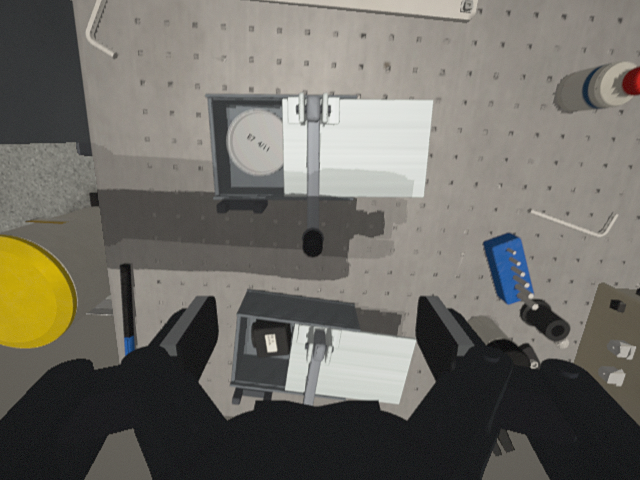

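```bash
python3 - <<'E'
from h import *
o=env.get_obs();f=env.grab_frame("wrist");o2=env.get_obs();print(o["eef_pos"],o2["eef_pos"],o2["tool_rot"])
cv2.imwrite("pics/w2.png",f);cv2.imwrite("pics/w2c.png",cv2.resize(f[90:260,190:450],None,fx=3,fy=3,interpolation=cv2.INTER_CUBIC))
E
```

```text
[ 0.5448 -0.1607  0.1991] [ 0.5435 -0.164   0.1991] [[-0.0495  0.9988  0.0002]
 [ 0.9988  0.0495  0.0013]
 [ 0.0013  0.0003 -1.    ]]
```

View pics/w2c.png

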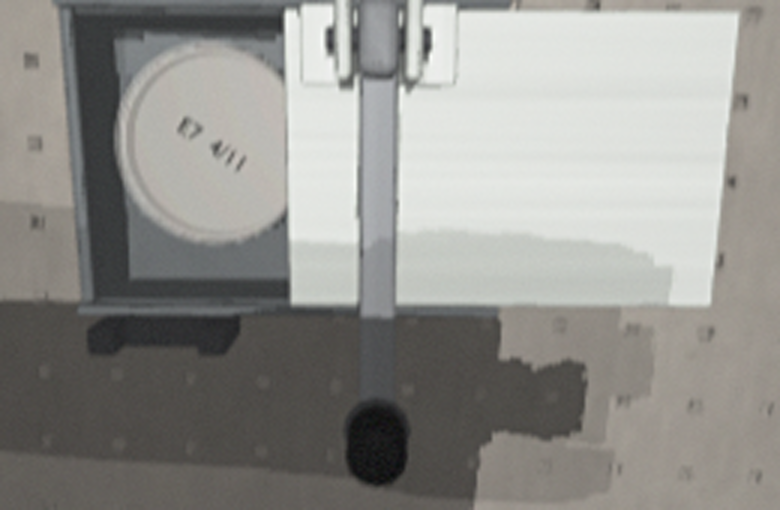

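```bash
python3 - <<'E'
from h import *
o={"eef_pos":np.array([.5441,-.1623,.1991]),"tool_rot":np.array([[-.0515,.9987,.0006],[.9987,.0515,.0022],[.0022,.0007,-1]])}
o=dict(o);W=lambda x,y,z:onz("wrist",190+x/3,90+y/3,z,o)
print("knobtop",W(376,452,.096))
print("cheeks outer",W(88,350,.068),W(238,350,.068),"inner",W(118,348,.068),W(206,348,.068))
print("bar",W(378,110,.065),W(377,310,.065))
print("lidfront",W(286,30,.052),W(290,300,.052)," right edge",W(290,304,.052),W(710,304,.052))
print("boxrim",W(60,10,.05),W(87,308,.05),W(490,312,.05))
E
```

```text
knobtop [ 0.5441 -0.1663  0.096 ]
cheeks outer [ 0.4641 -0.1498  0.068 ] [ 0.5052 -0.1477  0.068 ] inner [ 0.4723 -0.1488  0.068 ] [ 0.4964 -0.1476  0.068 ]
bar [ 0.5404 -0.0831  0.065 ] [ 0.5427 -0.1353  0.065 ]
lidfront [ 0.5149 -0.0639  0.052 ] [ 0.5178 -0.1358  0.052 ]  right edge [ 0.5178 -0.137   0.052 ] [ 0.6381 -0.1309  0.052 ]
boxrim [ 0.4545 -0.0619  0.05  ] [ 0.4592 -0.1415  0.05  ] [ 0.5755 -0.1367  0.05  ]
```

```bash
sed -i 's/radians(2.5)/radians(2.7)/' h.py; python3 - <<'E'
from h import *
rows([.5437,-.1665,.067],tool(YAW))
E
```

```text
rows [-0.0068  0.0001  0.3304  0.0001 -0.0004  0.0008]
```

```bash
python3 -m creep '[[[-0.007,0,0.08,0,0,0.001,-1],[-0.007,0,0.16,0,0,0.001,-1],[-0.007,0,0.24,0,0,0.001,-1],[-0.007,0,0.3,0,0,0.001,-1],[-0.007,0,0.33,0,0,0.001,-1]]]'
python3 -m creep '[[[0,0,0,0,0,0,-1],[0,0,0,0,0,0,-1],[0,0,0,0,0,0,-1],[0,0,0,0,0,0,-1],[0,0,0,0,0,0,-1]]]'
python3 - <<'E'
from h import *
rows([.5437,-.1665,.067],tool(YAW))
f=env.grab_frame("wrist");cv2.imwrite("pics/w3.png",f)
E
```

```text
t: 1.87
eef_pos: [0.5406, -0.1683, 0.064]
tool_rot: [[-0.044, 0.999, -0.005], [0.999, 0.044, 0.002], [0.002, -0.005, -1.0]]
ft_force: [-1.2, 0.1, 0.4]
width: 0.0854
t: 2.28
eef_pos: [0.5417, -0.1687, 0.0655]
tool_rot: [[-0.043, 0.999, -0.002], [0.999, 0.043, 0.001], [0.001, -0.002, -1.0]]
ft_force: [1.0, 0.1, 0.7]
width: 0.0857
rows [ 0.0052  0.0051 -0.0036 -0.0007 -0.0002 -0.0012]
```

View pics/w3.png

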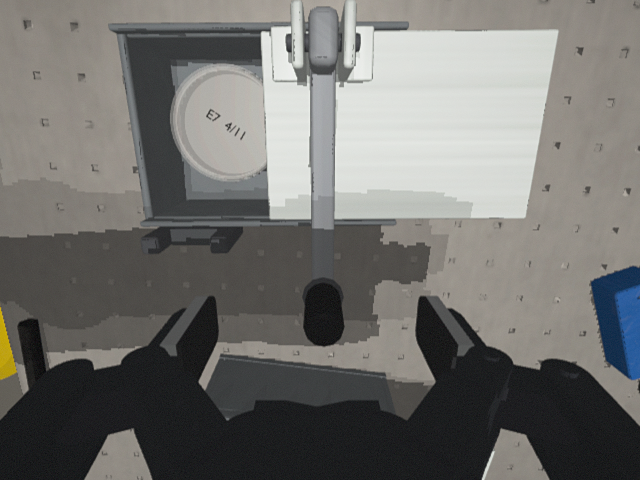

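```bash
python3 -m creep '[[[0.005,0.005,-0.003,0,0,-0.001,-1],[0.005,0.005,-0.003,0,0,-0.001,-0.4],[0.005,0.005,-0.003,0,0,-0.001,0.2],[0.005,0.005,-0.003,0,0,-0.001,0.6],[0.005,0.005,-0.003,0,0,-0.001,1]]]' 40
python3 -m creep '[[[0,0,0,0,0,0,1],[0,0,0,0,0,0,1],[0,0,0,0,0,0,1],[0,0,0,0,0,0,1],[0,0,0,0,0,0,1]]]'
python3 - <<'E'
from h import *
f=env.grab_frame("wrist");cv2.imwrite("pics/w4.png",f)
o=env.get_obs();print(o["eef_pos"],o["ft_force"],o["width"])
E
```

```text
t: 2.75
eef_pos: [0.5434, -0.1665, 0.0665]
tool_rot: [[-0.047, 0.999, -0.003], [0.999, 0.047, 0.001], [0.001, -0.003, -1.0]]
ft_force: [0.6, 0.3, -0.9]
width: 0.0393
t: 3.17
eef_pos: [0.5434, -0.1665, 0.0665]
tool_rot: [[-0.047, 0.999, -0.003], [0.999, 0.047, 0.001], [0.001, -0.003, -1.0]]
ft_force: [0.2, -0.2, 0.4]
width: 0.0143
[ 0.5434 -0.1665  0.0665] [-0.484   0.0572  0.7518] 0.014541556040577733
```

View pics/w4.png

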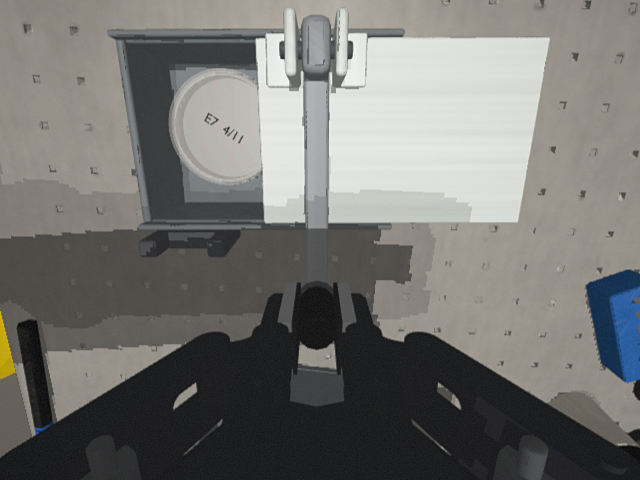

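```bash
cat >> h.py <<'E'
def arc(deg,shift,o,knob):
    """pose after knob raised by deg about pivot and shifted along box x (m), from o"""
    x=np.array([np.cos(YAW),np.sin(YAW),0]);y=np.array([-np.sin(YAW),np.cos(YAW),0])
    piv=knob+.102*y-[0,0,.010]
    Q=Ro.from_rotvec(-np.radians(deg)*x).as_matrix()
    return piv+Q@(o["eef_pos"]-piv)+shift*x, Q@np.array(o["tool_rot"])
E
python3 - <<'E'
from h import *
o=env.get_obs();k=np.array([.5437,-.1665,.084])
for a in (4,8,12,15,18): p,R=arc(a,0,o,k);rows(p,R,o)
E
```

```text
rows [-0.0007 -0.0001 -0.0178 -0.     -0.0222  0.0001]
rows [-0.0001 -0.0001 -0.0357 -0.     -0.0444  0.0001]
rows [ 0.0017 -0.0002 -0.0534 -0.     -0.0667  0.0002]
rows [ 0.0039 -0.0002 -0.0666 -0.     -0.0833  0.0002]
rows [ 0.0067 -0.0002 -0.0797 -0.     -0.1     0.0003]
```

```bash
python3 -m creep '[[[-0.001,0,-0.018,0,-0.022,0,1],[0,0,-0.036,0,-0.044,0,1],[0.002,0,-0.053,0,-0.067,0,1],[0.004,0,-0.067,0,-0.083,0,1],[0.007,0,-0.08,0,-0.1,0,1]]]'
python3 -m creep '[[[0,0,0,0,0,0,1],[0,0,0,0,0,0,1],[0,0,0,0,0,0,1],[0,0,0,0,0,0,1],[0,0,0,0,0,0,1]]]'
python3 - <<'E'
from h import *
f=env.grab_frame("wrist");cv2.imwrite("pics/w5.png",f)
o=env.get_obs();print(o["eef_pos"],o["ft_force"],o["width"])
f=env.grab_frame("scene");cv2.imwrite("pics/s5.png",cv2.resize(f[200:350,190:390],None,fx=4,fy=4))
E
```

```text
t: 3.63
eef_pos: [0.5428, -0.1646, 0.099]
tool_rot: [[-0.045, 0.999, 0.011], [0.949, 0.046, -0.312], [-0.312, -0.003, -0.95]]
ft_force: [-0.7, -2.5, -1.8]
width: 0.0145
t: 4.05
eef_pos: [0.543, -0.1647, 0.0988]
tool_rot: [[-0.044, 0.999, 0.011], [0.949, 0.046, -0.311], [-0.311, -0.003, -0.95]]
ft_force: [2.5, -0.2, -2.3]
width: 0.0152
[ 0.543  -0.1647  0.0988] [ 1.5866 -0.5618 -1.2334] 0.014924648042486256
```

View pics/w5.png

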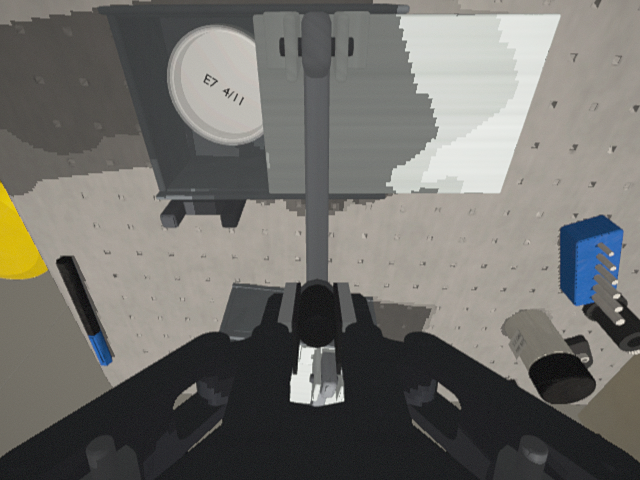

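View pics/s5.png

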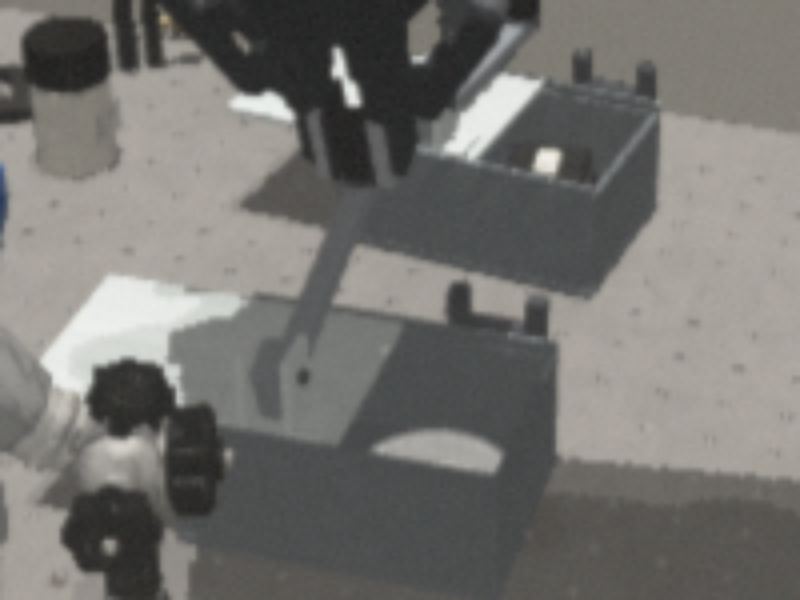

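```bash
python3 -m creep '[[[0,-0.025,0,0,0,0,1],[0,-0.05,0,0,0,0,1],[0,-0.08,0,0,0,0,1],[0,-0.11,0,0,0,0,1],[0,-0.14,0,0,0,0,1]]]'
python3 -m creep '[[[0,0,0,0,0,0,1],[0,0,0,0,0,0,1],[0,0,0,0,0,0,1],[0,0,0,0,0,0,1],[0,0,0,0,0,0,1]]]'
python3 - <<'E'
from h import *
f=env.grab_frame("wrist");cv2.imwrite("pics/w6.png",f)
o=env.get_obs();print(o["eef_pos"],o["ft_force"],o["width"],o["tool_rot"])
E
```

```text
t: 4.57
eef_pos: [0.4858, -0.1674, 0.099]
tool_rot: [[-0.044, 0.999, 0.011], [0.949, 0.045, -0.311], [-0.311, -0.003, -0.95]]
ft_force: [1.9, -0.6, -1.5]
width: 0.0147
t: 4.98
eef_pos: [0.4858, -0.1675, 0.0988]
tool_rot: [[-0.044, 0.999, 0.01], [0.949, 0.045, -0.311], [-0.311, -0.004, -0.95]]
ft_force: [-1.5, -1.7, -1.5]
width: 0.0146
[ 0.4858 -0.1675  0.0988] [-1.6064 -0.0023 -2.7526] 0.014695533509188119 [[-0.0438  0.999   0.0106]
 [ 0.9494  0.045  -0.3109]
 [-0.3111 -0.0035 -0.9504]]
```

View pics/w6.png

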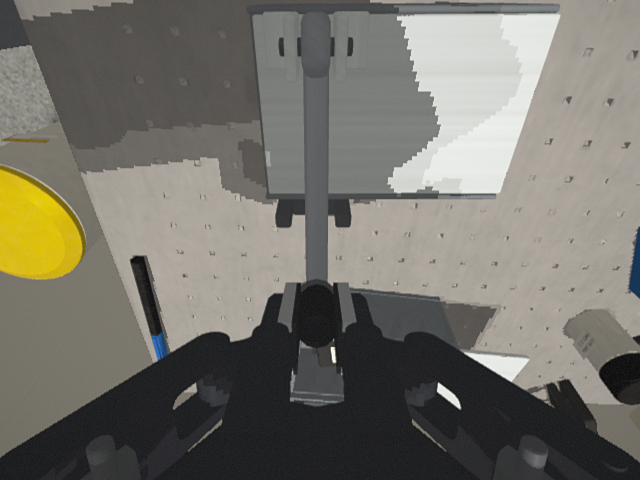

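```bash
python3 - <<'E'
from h import *
o=env.get_obs();k=np.array([.5437,-.1665,.084])+(-.0577)*np.array([np.cos(YAW),np.sin(YAW),0])
for a in (-4,-8,-12,-15,-17.5): p,R=arc(a,-.0025,o,k);rows(p,R,o);print(p)
E
```

```text
rows [ 0.002  -0.0062  0.0179  0.      0.0222 -0.0001]
[ 0.4834 -0.1691  0.0917]
rows [ 0.0052 -0.0061  0.0357  0.      0.0444 -0.0002]
[ 0.4835 -0.1701  0.0846]
rows [ 0.0096 -0.006   0.0531  0.0001  0.0667 -0.0003]
[ 0.4835 -0.1706  0.0774]
rows [ 0.0137 -0.006   0.066   0.0001  0.0833 -0.0003]
[ 0.4835 -0.1706  0.072 ]
rows [ 0.0176 -0.006   0.0766  0.0001  0.0972 -0.0004]
[ 0.4835 -0.1704  0.0675]
```

```bash
python3 -m creep '[[[0,-0.006,0,0,0,0,1],[0,-0.006,0,0,0,0,1],[0.002,-0.006,0.018,0,0.022,0,1],[0.005,-0.006,0.036,0,0.044,0,1],[0.005,-0.006,0.036,0,0.044,0,1]]]'
python3 - <<'E'
from h import *
f=env.grab_frame("wrist");cv2.imwrite("pics/w7.png",f)
o=env.get_obs();print(o["eef_pos"],o["ft_force"],o["width"])
k=np.array([.5437,-.1665,.084])+(-.060)*np.array([np.cos(YAW),np.sin(YAW),0])
for a in (-4,-7,-9.5): p,R=arc(a,0,o,k);rows(p,R,o);print(p)
E
```

```text
t: 5.45
eef_pos: [0.4836, -0.1704, 0.0837]
tool_rot: [[-0.041, 0.999, 0.005], [0.984, 0.041, -0.172], [-0.172, -0.002, -0.985]]
ft_force: [0.9, 2.7, -0.8]
width: 0.0149
[ 0.4837 -0.1703  0.0841] [ 0.3605  1.3941 -0.5524] 0.014591045931862607
rows [ 0.002   0.0001  0.0179  0.0001  0.0222 -0.0001]
[ 0.4837 -0.1708  0.0769]
rows [ 0.0044  0.0001  0.0313  0.0002  0.0389 -0.0001]
[ 0.4837 -0.1708  0.0714]
rows [ 0.0069  0.0001  0.0423  0.0002  0.0528 -0.0002]
[ 0.4837 -0.1706  0.0669]
```

View pics/w7.png

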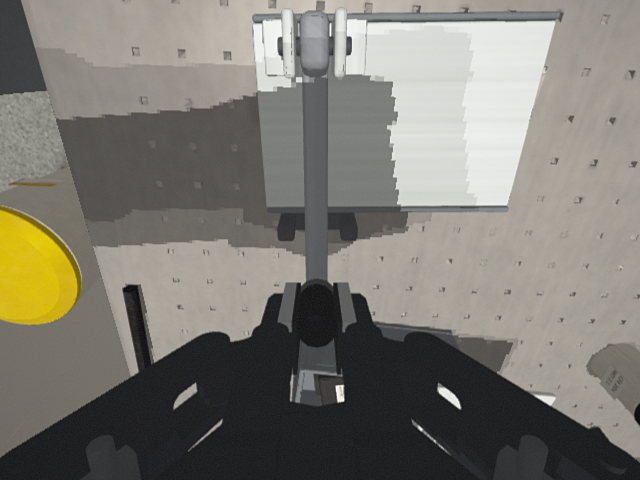

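Cheeks at columns 287 and 348 (mid 317.5), the bar at 317: aligned. Lowering the rest.

```bash
python3 -m creep '[[[0.001,0,0.009,0,0.011,0,1],[0.002,0,0.018,0,0.022,0,1],[0.0045,0,0.031,0,0.039,0,1],[0.007,0,0.042,0,0.053,0,1],[0.007,0,0.042,0,0.053,0,1]]]'
python3 -m creep '[[[0,0,0,0,0,0,1],[0,0,0,0,0,0,1],[0,0,0,0,0,0,1],[0,0,0,0,0,0,1],[0,0,0,0,0,0,1]]]'
python3 - <<'E'
from h import *
f=env.grab_frame("wrist");cv2.imwrite("pics/w8.png",f)
rows([.4837,-.1706,.0669],tool(YAW))
E
```

```text
t: 5.92
eef_pos: [0.4836, -0.1705, 0.0665]
tool_rot: [[-0.04, 0.999, -0.003], [0.999, 0.04, -0.006], [-0.006, -0.003, -1.0]]
ft_force: [-1.3, 2.6, -0.1]
width: 0.0149
t: 6.33
eef_pos: [0.4836, -0.1705, 0.0667]
tool_rot: [[-0.04, 0.999, -0.003], [0.999, 0.04, -0.007], [-0.007, -0.003, -1.0]]
ft_force: [0.1, 0.4, -1.0]
width: 0.0145
rows [-0.0004  0.0003 -0.0006 -0.001   0.0021 -0.0023]
```

View pics/w8.png

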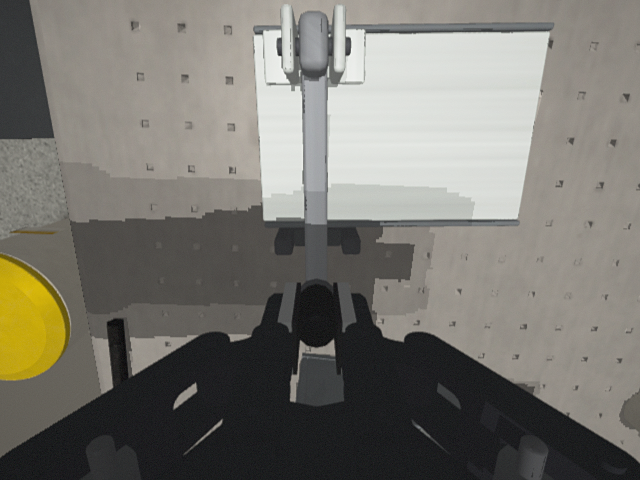

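```bash
python3 -m creep '[[[0,0,0,0,0,0,0.6],[0,0,0,0,0,0,0.3],[0,0,0,0,0,0,0],[0,0,0,0,0,0,-0.3],[0,0,0,0,0,0,-0.5]]]'
python3 -m creep '[[[0,0,0,0,0,0,-0.5],[0,0,0,0,0,0,-0.5],[0,0,0,0,0,0,-0.5],[0,0,0,0,0,0,-0.5],[0,0,0,0,0,0,-0.5]]]'
python3 - <<'E'
from h import *
f=env.grab_frame("wrist");cv2.imwrite("pics/w9.png",f)
E
```

```text
t: 6.8
eef_pos: [0.4837, -0.1704, 0.0667]
tool_rot: [[-0.04, 0.999, -0.003], [0.999, 0.04, -0.007], [-0.007, -0.003, -1.0]]
ft_force: [1.1, -0.1, 0.5]
width: 0.0633
t: 7.22
eef_pos: [0.4837, -0.1705, 0.0667]
tool_rot: [[-0.04, 0.999, -0.003], [0.999, 0.04, -0.007], [-0.007, -0.003, -1.0]]
ft_force: [-0.3, 0.8, 0.8]
width: 0.064
```

View pics/w9.png

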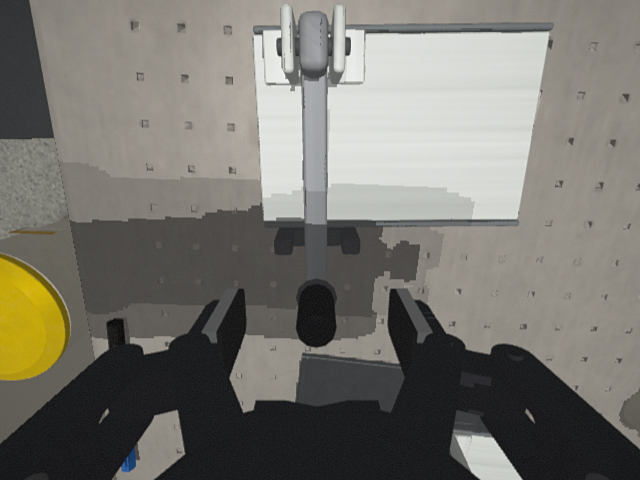

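Released; the bar did not move and lies between the cheeks. Retreating upward.

```bash
python3 -m creep '[[[0,0,-0.06,0,0,0,-0.5],[0,0,-0.13,0,0,0,-0.5],[0,0,-0.2,0,0,0,-0.5],[0,0,-0.27,0,0,0,-0.5],[0,0,-0.33,0,0,0,-0.5]]]'
python3 -m creep '[[[-0.05,0,0,0,0,0,-0.5],[-0.1,0,0,0,0,0,-0.5],[-0.15,0,0,0,0,0,-0.5],[-0.15,0,0,0,0,0,-0.5],[-0.15,0,0,0,0,0,-0.5]]]'
python3 - <<'E'
from h import *
f=env.grab_frame("wrist");cv2.imwrite("pics/w10.png",f)
f=env.grab_frame("scene");cv2.imwrite("pics/s10.png",cv2.resize(f[200:350,190:390],None,fx=4,fy=4,interpolation=cv2.INTER_CUBIC))
E
```

```text
t: 7.68
eef_pos: [0.4842, -0.1695, 0.2006]
tool_rot: [[-0.04, 0.999, -0.002], [0.999, 0.04, -0.007], [-0.007, -0.002, -1.0]]
ft_force: [0.9, -0.1, 0.3]
width: 0.0641
t: 8.1
eef_pos: [0.4862, -0.2305, 0.2008]
tool_rot: [[-0.038, 0.999, -0.002], [0.999, 0.038, -0.007], [-0.007, -0.002, -1.0]]
ft_force: [0.1, -0.2, -0.1]
width: 0.064
```

View pics/w10.png

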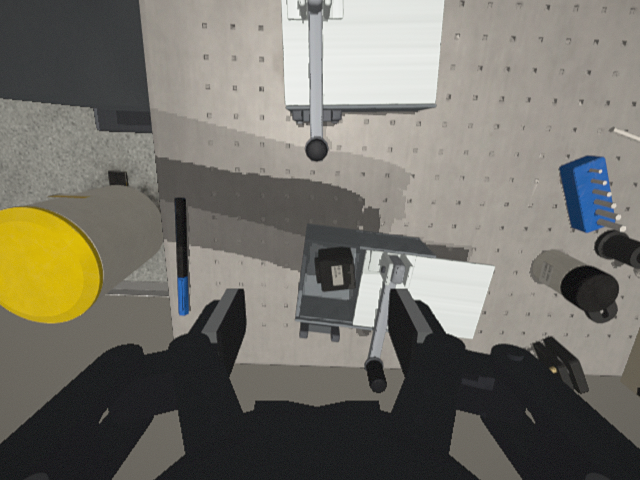

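View pics/s10.png

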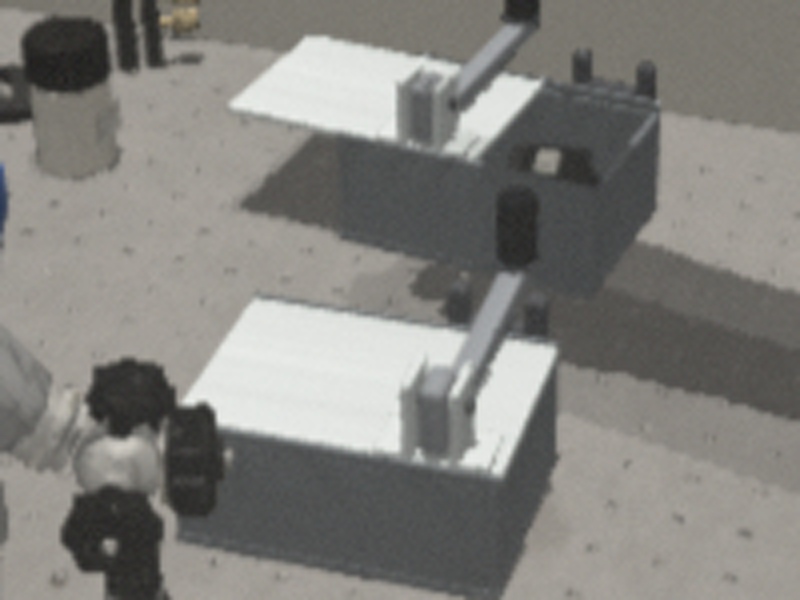

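```bash
python3 - <<'E'
from h import *
o=env.get_obs()
a=ray("scene",190+517/4,200+192/4);b=ray("wrist",316.5,150,o)
print(tri([a,b]),onz("wrist",316.5,150,.096,o),onz("scene",190+517/4,200+192/4,.096))
print("cheeks",onz("wrist",297,116,.068,o),onz("wrist",335,116,.068,o),"bar",onz("wrist",317,100,.065,o),o["eef_pos"],np.abs(o["qvel"]).max())
f=env.grab_frame("wrist");cv2.imwrite("pics/w11.png",cv2.resize(f[60:180,250:400],None,fx=5,fy=5,interpolation=cv2.INTER_CUBIC))
E
```

```text
[ 0.4834 -0.1668  0.0965] [ 0.4845 -0.1665  0.096 ] [ 0.4826 -0.1679  0.096 ]
cheeks [ 0.4685 -0.1433  0.068 ] [ 0.4976 -0.1422  0.068 ] bar [ 0.4833 -0.1311  0.065 ] [ 0.4866 -0.2285  0.2008] 0.009142852868296868
```

View pics/w11.png

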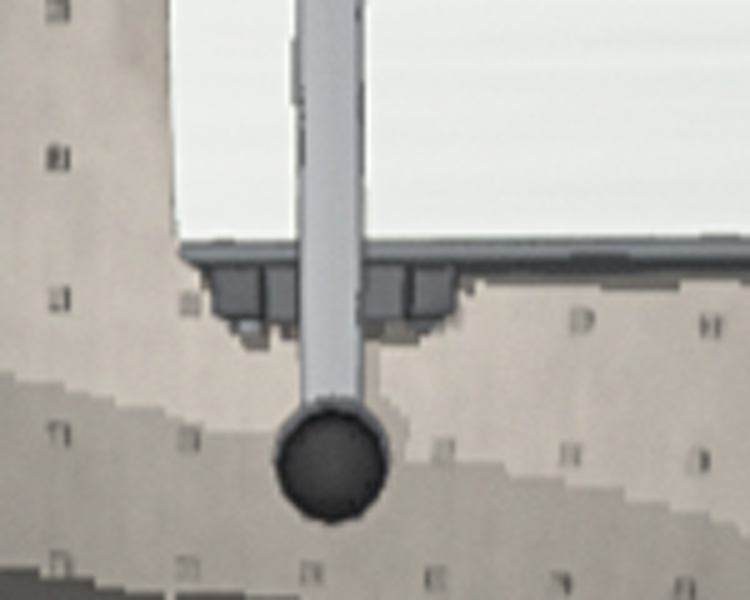

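```bash
python3 - <<'E'
from cell import env
print(env.hand_in(), env.get_obs()["t"])
E
```

```text
the job is handed in; nothing more can be done
the job is handed in; nothing more can be done
```

The petri dish box is shut and latched, and I handed the job in at about 8 s of the 38 s allowed. I pinched the dish box's knob, raised the bar about 18° and slid the lid roughly 60 mm towards -x. I then lowered the bar into the keeper's notch, let go, and backed the gripper off up and to the side.

- **Latch:** the last wrist picture shows the bar centred between the cheeks. The knob's top came out at 96.5 mm, against the expected 96 mm with the bar fully down.
- **Lid:** I stopped it with the bar at the notch centre, so it was not pushed on to the end stop. The pictures show the box covered.
- **Other box:** the arm never touched the cube box, and the last pictures show it still open.
- **Forces:** wrist force readings stayed within a few newtons.
- **Disagreements:** the cameras differed by about 2–3 mm on the notch position, and the fingers read 14.5 mm on the 16 mm knob. Neither affected the fit.

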